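# Lower the telescopic bench magnifier by one hole

### The job

Lower the bench magnifier to its next hole: squeeze the red spring button on its head to free it, start it down, let the button come out and ease the head down until the pin clicks out into the next hole, and no further. Once the pin has clicked, do not press on hard, and leave the dish, the meter and the other things where they are.

Things in the scene. Friction and masses are not known exactly. Their poses are not given: they have to be found in the camera images.
- stand: Telescopic magnifier stand, screwed down (it cannot move). Origin: centre of the underside of its grey base (125 x 105 x 14 mm, longer along x) on the worktop. The vertical mast axis passes through the origin. Its -x axis points the way the red button and all the pin holes face; its +y axis points along the arm that carries the lens.
- head (a point): Centre of the black head on top of the sliding mast: a rounded block 30 x 30 mm and 40 mm tall (flat top 20 mm above this point), sides parallel to the stand's axes. At the start it is 220 mm above the worktop; nothing stands above it. A vertical steel mast 22 mm thick leads down from it through a black ring (28 mm thick, 30 to 46 mm below this point) into the collar.
- button_face (a point): Centre of the outer face of the round red spring button (18 mm across) on the side of the head that faces the stand's -x, level with the head's centre. Out, its face stands 10 mm from the head's side (25 mm from the mast axis; 40 mm over button and head's back together); pushed right in, 2 mm (32 mm over both, middle 1 mm from the mast axis on the button side). It moves level, straight into the head, so pinching button and head's back together presses it.
- button (a joint): How far the button is pushed in, m: 0 out, 0.008 fully in. Spring: 5 N to start, 9 N fully in. The steel locking pin moves with it. 0 means that the pin stands out in a hole (mast locked both ways, about 1 mm of play each way); more than 0.006 draws the pin clear so that the mast slides. When let go between holes, the pin rides on the inside of the tube wall and the button stays at 0.006; as the pin meets a hole the button and pin spring out to 0 by themselves.
- mast (a joint): How far the mast has been lowered, m: 0 in its first hole (start), growing downward. The next hole is 26 to 44 mm further down, different from stand to stand (feel for it), and a third hole, not to be reached, lies 28 mm below that. The mast (0.2 to 0.31 kg with head and lens) stays where it is left by its own 5 N of friction; while unlocked, about 2 to 4 N pushes it down.
- tube: Fixed outer tube round the mast, aluminium, 30 mm across, ending at the top in a black collar 34 mm across from 86 to 118 mm above the worktop; origin and axes are the stand's. The first hole, where the pin is at the start, is in the collar at 102 mm; the next hole and a third one (dark round spots, facing the stand's -x) are in the tube below. Tube, collar and pin bear 25 N at most.
- lens (a point): Centre of the round magnifier lens (black rim, 82 mm across, 10 mm thick) on an arm of the mast, 115 mm from the mast axis along the stand's +y and 38 mm below the head's centre. It goes down with the mast.
- dish: Loose yellow parts dish, 50 x 62 x 22 mm, under the lens; origin at the centre of its underside. Leave it there.
- meter: Yellow hand multimeter, 138 x 68 x 47 mm, lying to the left of the stand; origin at the centre of its underside. Leave it there.
- tip_tin: Flat green-lidded tin, 65 x 91 x 22 mm, to the right behind the stand; origin under its centre. Leave it there.
- side_cutters: Red-handled side cutters, 39 x 130 x 10 mm, to the right of the stand; origin under the centre. Leave them there.
- esd_brush: Black flat brush, 24 x 162 x 11 mm, to the right; origin under its centre. Leave it there.

How it is judged (in metres and radians):
On the way, in this order (a step that is already met when the one before it is completed fails the run):
1. the button is squeezed in far enough to free the pin while the mast is still in its first hole (value of joint button above 0.0055 m and value of joint mast below 0.006 m), for 0.05 s.
2. the mast has slid down and the pin has clicked out into the next hole (value of joint button below 0.0015 m and value of joint mast between 0.023 and 0.048 m), for 0.1 s.
At the end, for the whole second after the job is handed in: The mast stands 23 to 48 mm below where it began with the button sprung out (within 1.5 mm), so that the pin is in the next hole, and is still (all of step 2 and velocity of joint mast between -0.005 and 0.005 m/s); the robot touches nothing.
It fails at once if the mast slides past the next hole (more than 50 mm down) (value of joint mast above 0.05 m).
It fails at once if the pin is forced against a hole, or the tube or collar is struck, with more than 25 N (contact force between tube and anything else above 25 N).
It fails at once if the dish, meter, tip tin, cutters or brush is moved more than 15 mm (distance of any of dish, meter, tip_tin, side_cutters, esd_brush from where it was at the start of the episode above 0.015 m).
It also fails if it takes over 48 s, if anything falls off the work surface, if the arm or the gripper's body presses on something with over 40 N, if the wrist force passes 120 N, or if a joint passes its speed limit or range.

### The arm

A 6-joint arm with a two-finger parallel gripper is mounted at the origin on a cart in front of the work surface, level with it; the furniture and walls round the work are solid. World frame = base frame: x ahead of the robot, y to its left, z up, the work surface at z = 0. Lengths are in m, angles in degrees, forces in N, time in s.
With the tool pointing down it reaches from about 0.3 to 0.85 m from the base axis. Payload 5.4 kg.
Tool frame: the origin (TCP) lies between the finger pads; the fingertips stand 17 mm ahead of it and the grasp point (between the pads) lies 2 mm behind it; z points along the fingers, y is the line along which they close (so a half turn about z gives the same grasp; the last joint's range is limited). The gripper opens to 85 mm and grips with 20 to 120 N. Pads are 22 mm wide; open, the fingers measure 114 mm over their backs; the gripper's body (76 mm by 85 mm) begins 54 mm behind the grasp point. The pads swing forward as they close: fully open they stand 13 mm farther back than shut.
Start: joints at [-77.183, 9.076, 91.501, -0, 79.423, -12.038], TCP at [0.242, -0.522, 0.223] pointing down, gripper open.
Joint ranges: [-166.64, 166.64], [-54.1, 131.32], [10.49, 154.53], [-73.88, 253.88], [9.74, 151.15], [-171.62, 171.62]. Speed limits (degrees/s): [147.25, 147.25, 180, 180, 180, 180].

### API

Orientations are given as a 3x3 rotation matrix whose columns are the frame's x, y, z axes.
In Python, from plant import arm, snapshot, job gives the robot as it stands. The module is installed in compiled form; this text tells all that it offers.
- The arm moves only by the shell command python3 -m handwheel 'ROWS' [FORCE]. ROWS is JSON, a list of rows, each an object with "jaw": the gripper command: -1 is fully open, 1 is shut, values between are in proportion; "translation": the shift along the tool's x, y, z in cm, a list of three; "yaw": the turn about the tool's z in degrees. A call has 1 to 8 rows; each row shifts and turns the commanded pose from where the row before left it, along the tool's axes as they then stand; what a row does not reach is not made up. A row lasts 1/8 s, in which the tool goes at most 62.5 mm and 10.7 degrees, less where a joint would pass 70% of its speed; a pose out of reach is approached as far as the arm can. A call is refused whole if a number of a shift passes 6.25 or a number of a turn 10.7, either way. A call with a gripper value outside its range is refused whole. The fingers move at their own pace and stop on an object; FORCE is the grip in N (left out, the last holds). Time passes only in rows, so rows that do not move let the fingers close. It gives the time, the measured TCP pose, the force, the opening and the grip force at its end, in the units of the state.
- arm.observe(): the state, without advancing time (a new reading comes with each control period).
- snapshot(name): name is "side" or "top"; returns a dict with "color" (420x560x3 uint8, red, green, blue), "K" (3x3 intrinsics, pixels), "k1" (the pictures are not rectified: a ray, as slopes to the right and down, at radius r is drawn at 1 + k1 r^2 times it, then the intrinsics apply), "cam_to_world" (4x4, takes a point from camera to world coordinates). Camera axes: x right, y down, z forward; pixel columns grow to the right and rows downward; lengths in m; the calibration is good to about 2 mm. A picture is of the moment at which its call begins. There is no depth.
- job.sign_off(): hands the job in; it is judged then, once.
The state is a dict: "clock": time; "joints": joint angles; "qvel": joint speeds; "effort": joint torques, N m; "eef_pos": TCP position; "ee_rot": TCP orientation; "ft_force": force on the tool from outside, world axes, zero at the start; "moment": the same for the moment, N m; "finger_gap": finger opening in m; "gripper_force": force on a finger pad.
Only numpy, scipy, OpenCV 4.12 (cv2) and the standard library are available. Lean on these libraries where they do the work, as an engineer would, in place of code of your own. Each camera call takes 0.05 s, during which the arm holds its last target. There are 200 camera calls.

## Working session

There is one attempt and no reset: what is moved stays moved. The work goes in short steps, Python scripts to look and compute and a shell command to move; the robot and the scene stay as the last step left them, time stands still between calls to the robot, and variables do not carry over. Pictures are saved under pics/ and viewed, at most 10 in all, crops included, and the job is handed in when it is done.

```bash
mkdir -p pics
cat > h.py <<'E'
import numpy as np, cv2
from plant import arm, snapshot, job
def ray(s,u,v):
    K=s["K"];x,y=(u-K[0][2])/K[0][0],(v-K[1][2])/K[1][1]
    a,b=x,y
    for _ in range(20):
        f=1+s["k1"]*(a*a+b*b);a,b=x/f,y/f
    T=np.array(s["cam_to_world"]);return T[:3,3],T[:3,:3]@np.array([a,b,1.])
def plane(s,u,v,z):
    o,d=ray(s,u,v);return o+d*(z-o[2])/d[2]
def tri(s1,p1,s2,p2):
    o,d=ray(s1,*p1);q,e=ray(s2,*p2)
    t=np.linalg.lstsq(np.c_[d,-e],q-o,rcond=None)[0]
    a,b=o+d*t[0],q+e*t[1];return (a+b)/2,np.linalg.norm(a-b)
E
python3 - <<'E'
from h import *
for n in("side","top"):
    s=snapshot(n);cv2.imwrite(f"pics/{n}0.png",s["color"][...,::-1]);np.save(n+"0.npy",s,allow_pickle=True)
    print(n,np.round(s["cam_to_world"],3).tolist(),s["K"],s["k1"])
print(arm.observe())
E
```

```text
side [[0.971, -0.16, 0.179, 0.327], [-0.24, -0.586, 0.774, -0.932], [-0.019, -0.794, -0.607, 0.895], [0.0, 0.0, 0.0, 1.0]] [[441.02225892   0.         274.50777812]
 [  0.         441.02225892 206.701852  ]
 [  0.           0.           1.        ]] 0.0362568803231487
top [[-0.021, -0.993, 0.112, 0.41], [-1.0, 0.021, 0.0, -0.017], [-0.003, -0.112, -0.994, 1.358], [0.0, 0.0, 0.0, 1.0]] [[466.19022037   0.         290.34257096]
 [  0.         466.19022037 218.51385738]
 [  0.           0.           1.        ]] 0.034276074553520594
{'clock': 0.1, 'joints': array([-7.71830393e+01,  9.10952264e+00,  9.15669836e+01,  1.89714219e-03,
        7.94237268e+01, -1.20374718e+01]), 'qvel': array([-0.12009602,  0.01730293, -0.09063251, -0.06536943, -0.03571085,
       -0.04379603]), 'effort': array([-4.65100238e-04, -3.96984386e+01, -3.32340682e+01, -3.35677460e-04,
        4.05676823e-03,  5.45144985e-06]), 'eef_pos': array([ 0.24154475, -0.52117571,  0.22169294]), 'ee_rot': array([[ 9.07381215e-01,  4.20308462e-01, -3.56342900e-04],
       [ 4.20308425e-01, -9.07379685e-01,  1.71302698e-03],
       [ 3.96661427e-04, -1.70414243e-03, -9.99998469e-01]]), 'ft_force': array([-0.58971155, -0.07887863, -0.02457722]), 'moment': array([-0.01410555, -0.0003903 ,  0.01152645]), 'gripper_force': 0.0, 'finger_gap': 0.08533627293177642}
```

View pics/side0.png

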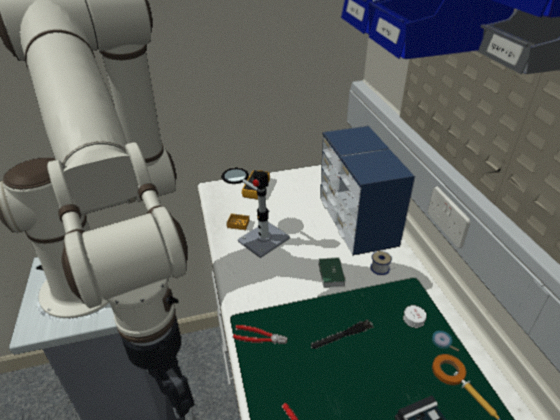

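View pics/top0.png

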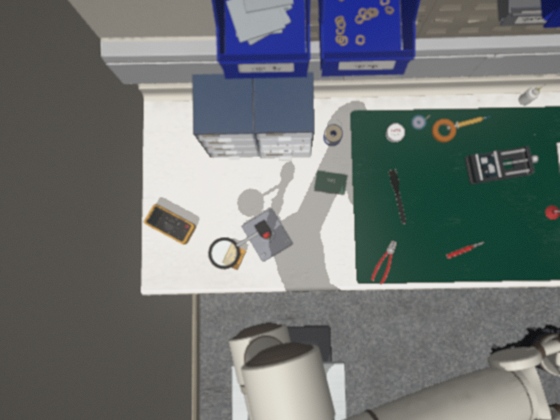

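The side view shows the stand near (262,240), its head at (262,179) and the red button at (256,184). In the top view, the head is at (263,228), the button at (266,236) and the lens at (225,252). Next I'll measure these and view enlarged crops.

Run:
```python
from h import *
S={n:np.load(n+"0.npy",allow_pickle=True).item() for n in("side","top")}
box={"top":(200,190,320,280),"side":(210,150,310,270)}
ims=[]
R={}
for n,(x0,y0,x1,y1) in box.items():
    c=S[n]["color"][y0:y1,x0:x1].copy()
    r,g,b=[c[...,i].astype(int) for i in range(3)]
    m=(r>100)&(r>2.2*g)&(r>2.2*b)
    v,u=np.nonzero(m);R[n]=(u.mean()+x0,v.mean()+y0);print(n,"red",R[n],len(u),u.min()+x0,u.max()+x0,v.min()+y0,v.max()+y0)
    ims.append(cv2.resize(c,(400,int(400*c.shape[0]/c.shape[1])),interpolation=cv2.INTER_NEAREST))
h=max(i.shape[0] for i in ims)
ims=[cv2.copyMakeBorder(i,0,h-i.shape[0],0,0,cv2.BORDER_CONSTANT) for i in ims]
cv2.imwrite("pics/crop.png",np.hstack(ims)[...,::-1])
print("button",tri(S["top"],R["top"],S["side"],R["side"]), plane(S["top"],*R["top"],.22))
```

```text
top red (np.float64(265.72222222222223), np.float64(234.83333333333334)) 18 263 268 233 237
side red (np.float64(254.95238095238096), np.float64(181.47619047619048)) 21 253 257 179 184
button (array([0.49977262, 0.04407118, 0.22574121]), np.float64(0.0014982241044698816)) [0.49947964 0.04447292 0.22      ]
```

View pics/crop.png

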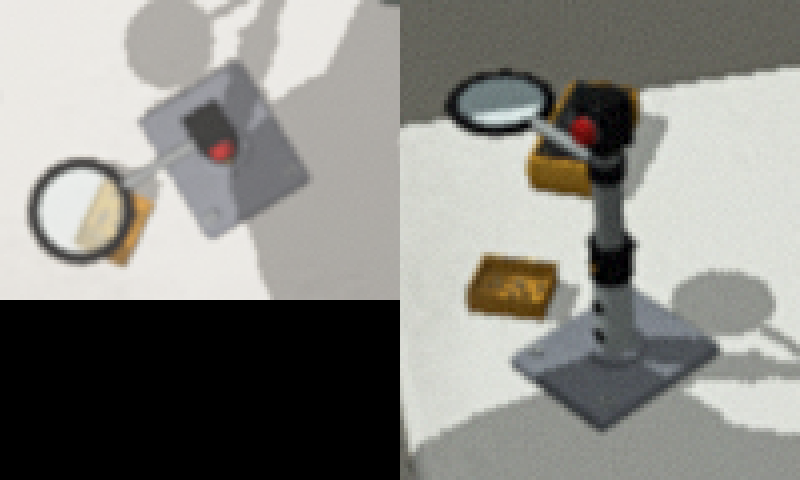

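The crop shows base corners near (236,60), (311,182), (213,238) and (138,118), the lens centre at (81,211), and the button on the head's lower right. I'll work out the yaw from these.

Run:
```python
from h import *
s=np.load("top0.npy",allow_pickle=True).item();f=120/400
P=lambda u,v,z:plane(s,200+u*f-.35,190+v*f-.35,z)
C=np.array([P(u,v,.014) for u,v in[(236,60),(311,182),(213,238),(138,118)]])
c=C.mean(0);print("base c",c)
e=C[[1,2,3,0]]-C
for a in e:print(np.linalg.norm(a),np.degrees(np.arctan2(a[1],a[0])))
l=P(81,211,.182);b=plane(s,265.72,234.83,.222)
print("lens",l,"btn",b)
d=l-c;print("y yaw",np.degrees(np.arctan2(d[1],d[0]))-90,np.hypot(*d[:2]))
d=c-b;print("x yaw",np.degrees(np.arctan2(d[1],d[0])),np.hypot(*d[:2]))
# head top blob
t=s["color"][190:280,200:320].astype(int).sum(2)<190
n,L,st,ce=cv2.connectedComponentsWithStats(t.astype(np.uint8))
for i in range(1,n):
    if st[i,4]>30:
        q=plane(s,200+ce[i][0],190+ce[i][1],.24);print(st[i],ce[i],"->.24",q,"->.182",plane(s,200+ce[i][0],190+ce[i][1],.182))
```

```text
base c [0.51688942 0.0519026  0.014     ]
0.12500328133831207 -149.6557655380209
0.09726099888005471 118.51563612235032
0.12301931082854532 31.168343335611265
0.098987034701271 -60.296457555724274
lens [0.45902714 0.15230765 0.182     ] btn [0.49933035 0.04437051 0.222     ]
y yaw 29.954352760842852 0.11588450506714496
x yaw 23.217265393278687 0.019106367654014907
```

```bash
python3 -m handwheel '[{"jaw":-1,"translation":[0,0,-2],"yaw":-10.6},{"jaw":-1,"translation":[0,0,-2],"yaw":-10.6},{"jaw":-1,"translation":[0,0,-2],"yaw":-10.6},{"jaw":-1,"translation":[0,0,-2],"yaw":-10.6},{"jaw":-1,"translation":[0,0,-2],"yaw":-10.6},{"jaw":-1,"translation":[0,0,-2],"yaw":-10.6},{"jaw":-1,"translation":[0,0,0],"yaw":-10.6},{"jaw":-1,"translation":[0,0,0],"yaw":-10.6}]' 20
python3 -m handwheel '[{"jaw":-1,"translation":[0,0,0],"yaw":-10.6},{"jaw":-1,"translation":[2.5,3.7,0],"yaw":0},{"jaw":-1,"translation":[2.5,3.7,0],"yaw":0},{"jaw":-1,"translation":[2.5,3.7,0],"yaw":0},{"jaw":-1,"translation":[2.5,3.7,0],"yaw":0},{"jaw":-1,"translation":[2.5,3.7,0],"yaw":0},{"jaw":-1,"translation":[2.5,3.7,0],"yaw":0},{"jaw":-1,"translation":[0,0,0],"yaw":0}]'
```

```text
clock: 1.1
eef_pos: [0.2416, -0.5216, 0.3424]
ee_rot: [[-0.342, 0.94, -0.0], [0.94, 0.342, 0.0], [0.0, 0.0, -1.0]]
ft_force: [-0.4, -0.1, 0.2]
finger_gap: 0.0854
gripper_force: 0.0
clock: 2.1
eef_pos: [0.3587, -0.2781, 0.3425]
ee_rot: [[-0.507, 0.862, 0.0], [0.862, 0.507, 0.0], [0.0, 0.0, -1.0]]
ft_force: [-1.5, -0.6, 0.7]
finger_gap: 0.085
gripper_force: 0.0
```

```bash
python3 -m handwheel '[{"jaw":-1,"translation":[2.5,3.7,0],"yaw":0},{"jaw":-1,"translation":[2.5,3.7,0],"yaw":0},{"jaw":-1,"translation":[2.5,3.7,0],"yaw":0},{"jaw":-1,"translation":[2.5,3.7,0],"yaw":0},{"jaw":-1,"translation":[2.5,3.7,0],"yaw":0},{"jaw":-1,"translation":[2.5,3.7,0],"yaw":0},{"jaw":-1,"translation":[2.5,3.7,0],"yaw":0},{"jaw":-1,"translation":[2.5,3.7,0],"yaw":0}]'
python3 -m handwheel '[{"jaw":-1,"translation":[0.4,0.7,0],"yaw":0},{"jaw":-1,"translation":[0,0,0],"yaw":0},{"jaw":-1,"translation":[0,0,0],"yaw":0}]'
python3 - <<'E'
from h import *
ims=[]
for n,(x0,y0,x1,y1) in {"top":(200,170,320,280),"side":(200,110,320,220)}.items():
    s=snapshot(n);ims.append(cv2.resize(s["color"][y0:y1,x0:x1],(400,367)))
cv2.imwrite("pics/b.png",np.hstack(ims)[...,::-1])
E
```

```text
clock: 3.1
eef_pos: [0.5134, 0.042, 0.3421]
ee_rot: [[-0.503, 0.864, -0.001], [0.864, 0.503, -0.0], [-0.0, -0.001, -1.0]]
ft_force: [0.9, -1.0, -0.1]
finger_gap: 0.0854
gripper_force: 0.0
clock: 3.48
eef_pos: [0.5166, 0.0472, 0.3425]
ee_rot: [[-0.502, 0.865, -0.0], [0.865, 0.502, -0.001], [-0.0, -0.0, -1.0]]
ft_force: [-0.5, -0.5, 0.5]
finger_gap: 0.0855
gripper_force: 0.0
```

View pics/b.png

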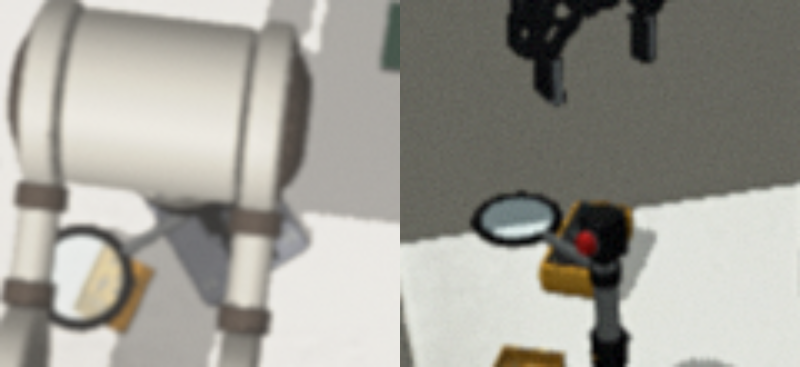

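The side view shows the fingers open above the head, lined up on either side of the button. I'll correct the offset and go down.

```bash
python3 -m handwheel '[{"jaw":-1,"translation":[0.4,0.17,2],"yaw":0},{"jaw":-1,"translation":[0,0,2.5],"yaw":0},{"jaw":-0.6,"translation":[0,0,2.5],"yaw":0},{"jaw":-0.4,"translation":[0,0,2.5],"yaw":0},{"jaw":-0.2,"translation":[0,0,2],"yaw":0},{"jaw":-0.2,"translation":[0,0,1.2],"yaw":0},{"jaw":-0.2,"translation":[0,0,0],"yaw":0},{"jaw":-0.2,"translation":[0,0,0],"yaw":0}]'
python3 - <<'E'
from h import *
s=snapshot("side");cv2.imwrite("pics/c.png",cv2.resize(s["color"][140:240,210:310],(600,600),interpolation=cv2.INTER_CUBIC)[...,::-1])
E
```

```text
clock: 4.58
eef_pos: [0.5168, 0.0526, 0.2167]
ee_rot: [[-0.504, 0.864, 0.002], [0.864, 0.504, -0.0], [-0.001, 0.001, -1.0]]
ft_force: [-0.4, -0.1, -0.3]
finger_gap: 0.051
gripper_force: 0.0
```

View pics/c.png

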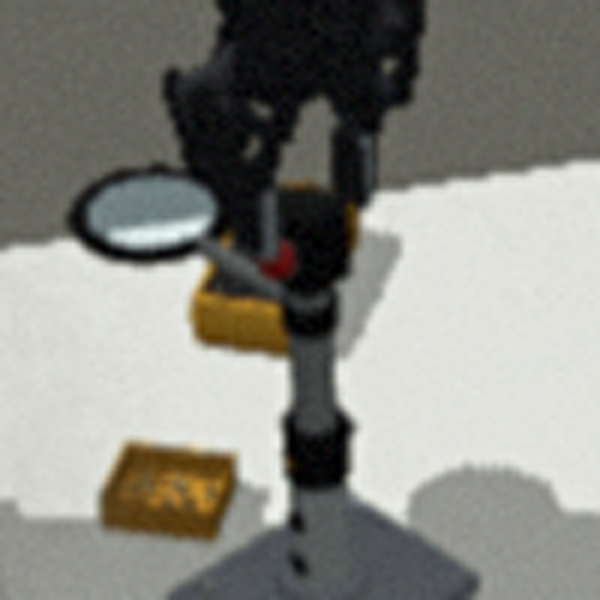

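The left fingertip only reaches about the button's centre at (275,260). I'll go 5 mm lower, recentre and close gently.

```bash
python3 -m handwheel '[{"jaw":-0.05,"translation":[0,-0.1,0.5],"yaw":0},{"jaw":0.04,"translation":[0,0,0],"yaw":0},{"jaw":0.08,"translation":[0,0,0],"yaw":0},{"jaw":0.12,"translation":[0,0,0],"yaw":0},{"jaw":0.12,"translation":[0,0,0],"yaw":0}]' 20
sleep 0; python3 -m handwheel '[{"jaw":0.15,"translation":[0,0,0],"yaw":0},{"jaw":0.18,"translation":[0,0,0],"yaw":0},{"jaw":0.18,"translation":[0,0,0],"yaw":0}]'
```

```text
clock: 5.25
eef_pos: [0.5142, 0.0515, 0.2106]
ee_rot: [[-0.504, 0.864, -0.003], [0.864, 0.504, -0.002], [-0.0, -0.004, -1.0]]
ft_force: [-6.0, -3.9, 4.4]
finger_gap: 0.0375
gripper_force: 3.8
clock: 5.62
eef_pos: [0.5144, 0.0516, 0.2107]
ee_rot: [[-0.504, 0.864, -0.002], [0.864, 0.504, -0.002], [-0.0, -0.003, -1.0]]
ft_force: [-6.0, -3.4, 3.6]
finger_gap: 0.035
gripper_force: 5.3
```

```bash
python3 -m handwheel '[{"jaw":0.2,"translation":[0,-0.15,0],"yaw":0},{"jaw":0.22,"translation":[0,0,0],"yaw":0},{"jaw":0.25,"translation":[0,0,0],"yaw":0},{"jaw":0.25,"translation":[0,0,0],"yaw":0}]'
```

```text
clock: 6.12
eef_pos: [0.5156, 0.0523, 0.2109]
ee_rot: [[-0.504, 0.864, 0.004], [0.864, 0.504, 0.001], [-0.001, 0.004, -1.0]]
ft_force: [6.6, 3.4, -2.5]
finger_gap: 0.0321
gripper_force: 12.4
```

The gap is 32.1 mm, so the button is fully in. Now I'll ease it down 14 mm.

```bash
python3 -m handwheel '[{"jaw":0.3,"translation":[0,0.1,0],"yaw":0},{"jaw":0.3,"translation":[0,0,0.2],"yaw":0},{"jaw":0.3,"translation":[0,0,0.2],"yaw":0},{"jaw":0.3,"translation":[0,0,0.2],"yaw":0}]'
python3 -m handwheel '[{"jaw":0.3,"translation":[0,0,0.2],"yaw":0},{"jaw":0.3,"translation":[0,0,0.2],"yaw":0},{"jaw":0.3,"translation":[0,0,0.2],"yaw":0},{"jaw":0.3,"translation":[0,0,0.2],"yaw":0},{"jaw":0.3,"translation":[0,0,0],"yaw":0}]'
```

```text
clock: 6.62
eef_pos: [0.5159, 0.0525, 0.2052]
ee_rot: [[-0.504, 0.864, 0.003], [0.864, 0.504, 0.001], [-0.001, 0.003, -1.0]]
ft_force: [4.6, 3.4, 3.2]
finger_gap: 0.0314
gripper_force: 21.0
clock: 7.25
eef_pos: [0.5159, 0.0525, 0.1969]
ee_rot: [[-0.504, 0.864, 0.003], [0.864, 0.504, 0.001], [-0.001, 0.003, -1.0]]
ft_force: [5.5, 3.2, 0.8]
finger_gap: 0.0314
gripper_force: 20.9
```

```bash
python3 -m handwheel '[{"jaw":0.1,"translation":[0,0,0],"yaw":0},{"jaw":-0.2,"translation":[0,0,0],"yaw":0},{"jaw":-0.3,"translation":[0,0,0],"yaw":0},{"jaw":-0.3,"translation":[0,0,-1.5],"yaw":0},{"jaw":-0.3,"translation":[0,0,-3],"yaw":0},{"jaw":-0.3,"translation":[0,0,-3],"yaw":0},{"jaw":0.5,"translation":[0,0,0],"yaw":0},{"jaw":1,"translation":[0,0,0],"yaw":0}]'
python3 -m handwheel '[{"jaw":1,"translation":[0,0,0.8],"yaw":0},{"jaw":1,"translation":[0,0,0.8],"yaw":0},{"jaw":1,"translation":[0,0,0],"yaw":0}]'
python3 - <<'E'
from h import *
s=snapshot("side");cv2.imwrite("pics/d.png",cv2.resize(s["color"][140:240,210:310],(600,600),interpolation=cv2.INTER_CUBIC)[...,::-1])
E
```

```text
clock: 8.25
eef_pos: [0.5147, 0.0521, 0.2713]
ee_rot: [[-0.504, 0.864, -0.001], [0.864, 0.504, 0.0], [0.0, -0.0, -1.0]]
ft_force: [-1.1, -0.9, -0.4]
finger_gap: 0.0201
gripper_force: 0.0
clock: 8.62
eef_pos: [0.514, 0.0523, 0.2538]
ee_rot: [[-0.504, 0.864, -0.003], [0.864, 0.504, 0.0], [0.002, -0.003, -1.0]]
ft_force: [-0.3, 0.1, 0.1]
finger_gap: 0.0
gripper_force: 0.0
```

View pics/d.png

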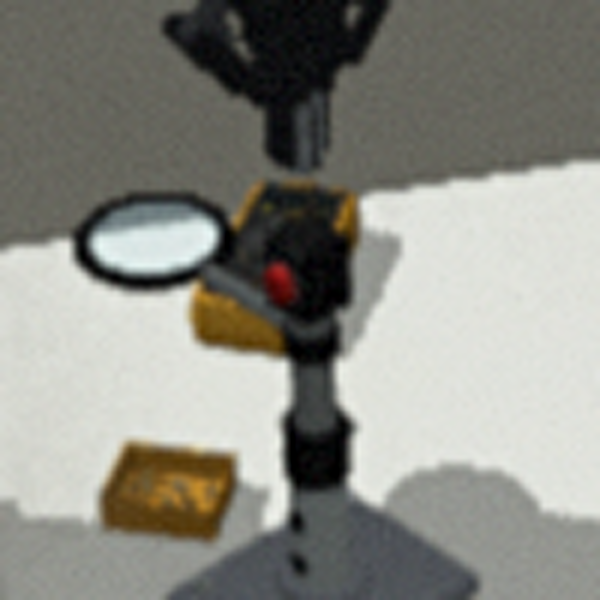

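The head is about 14 mm lower, with the button at (280,285) still mostly in. The closed fingers are above the head. Now I'll feel for its top.

```bash
python3 -m handwheel '[{"jaw":1,"translation":[-0.15,0.25,0.6],"yaw":0},{"jaw":1,"translation":[0,0,0.3],"yaw":0},{"jaw":1,"translation":[0,0,0.1],"yaw":0},{"jaw":1,"translation":[0,0,0],"yaw":0}]'
python3 -m handwheel '[{"jaw":1,"translation":[0,0,0.1],"yaw":0},{"jaw":1,"translation":[0,0,0.1],"yaw":0}]'
python3 -m handwheel '[{"jaw":1,"translation":[0,0,0.1],"yaw":0},{"jaw":1,"translation":[0,0,0.1],"yaw":0}]'
python3 -m handwheel '[{"jaw":1,"translation":[0,0,0.1],"yaw":0},{"jaw":1,"translation":[0,0,0.1],"yaw":0}]'
```

```text
clock: 9.18
eef_pos: [0.5179, 0.0521, 0.2456]
ee_rot: [[-0.504, 0.864, 0.0], [0.864, 0.504, -0.0], [-0.0, 0.0, -1.0]]
ft_force: [-0.1, 0.0, 0.4]
finger_gap: -0.0
gripper_force: 0.0
clock: 9.43
eef_pos: [0.5179, 0.0521, 0.2436]
ee_rot: [[-0.504, 0.864, 0.0], [0.864, 0.504, -0.0], [-0.0, 0.0, -1.0]]
ft_force: [-0.7, 0.6, 0.6]
finger_gap: -0.0
gripper_force: 0.0
clock: 9.68
eef_pos: [0.5179, 0.0521, 0.2415]
ee_rot: [[-0.504, 0.864, 0.0], [0.864, 0.504, 0.0], [0.0, 0.0, -1.0]]
ft_force: [-0.3, 0.7, -0.1]
finger_gap: -0.0001
gripper_force: 0.0
clock: 9.93
eef_pos: [0.5179, 0.0521, 0.2395]
ee_rot: [[-0.504, 0.864, -0.0], [0.864, 0.504, 0.0], [0.0, -0.0, -1.0]]
ft_force: [0.2, -0.3, -0.5]
finger_gap: -0.0
gripper_force: 0.0
```

```bash
python3 -m handwheel '[{"jaw":1,"translation":[0,0,0.1],"yaw":0},{"jaw":1,"translation":[0,0,0.1],"yaw":0}]'
python3 -m handwheel '[{"jaw":1,"translation":[0,0,0.1],"yaw":0},{"jaw":1,"translation":[0,0,0.1],"yaw":0}]'
```

```text
clock: 10.18
eef_pos: [0.5179, 0.0521, 0.2375]
ee_rot: [[-0.504, 0.864, 0.0], [0.864, 0.504, 0.0], [0.0, 0.0, -1.0]]
ft_force: [-0.6, 0.2, -0.7]
finger_gap: 0.0001
gripper_force: 0.0
clock: 10.42
eef_pos: [0.5179, 0.0521, 0.2355]
ee_rot: [[-0.504, 0.864, -0.0], [0.864, 0.504, 0.0], [0.0, -0.0, -1.0]]
ft_force: [0.3, 0.6, -0.2]
finger_gap: 0.0005
gripper_force: 0.0
```

Run:
```python
from h import *
s=snapshot("side");cv2.imwrite("pics/e.png",cv2.resize(s["color"][140:240,210:310],(600,600),interpolation=cv2.INTER_CUBIC)[...,::-1])
```

```text
(no output)
```

View pics/e.png

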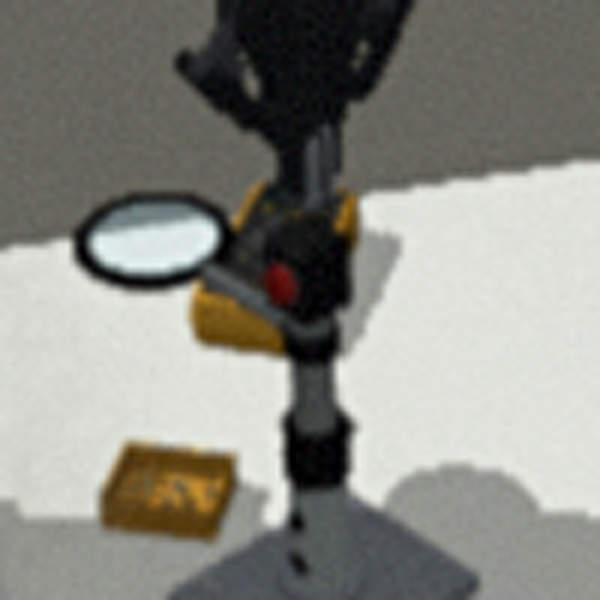

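The fingertips are about at the head's top near (320,200), and the red button hasn't moved from (282,285). I'll track it numerically while pushing in small steps.

```bash
cat > tr.py <<'E'
from h import *
def red(c):
    c=c[150:240,210:310].astype(int);r,g,b=c[...,0],c[...,1],c[...,2]
    w=np.clip(r-1.6*np.maximum(g,b)-10,0,None);v,u=np.mgrid[150:240,210:310]
    return round((w*u).sum()/w.sum(),2),round((w*v).sum()/w.sum(),2),round(w.sum())
if __name__=="__main__":
    print("REF",red(np.load("side0.npy",allow_pickle=True).item()["color"]),"NOW",red(snapshot("side")["color"]))
E
python3 tr.py
python3 -m handwheel '[{"jaw":1,"translation":[0,0,0.1],"yaw":0},{"jaw":1,"translation":[0,0,0.1],"yaw":0}]' | grep -E 'eef|ft|gap'
python3 tr.py
python3 -m handwheel '[{"jaw":1,"translation":[0,0,0.1],"yaw":0},{"jaw":1,"translation":[0,0,0.1],"yaw":0}]' | grep -E 'eef|ft|gap'
python3 tr.py
python3 -c "
from h import *
s=np.load('side0.npy',allow_pickle=True).item();T=np.array(s['cam_to_world'])
for d,z in((.025,.22),(.019,.22),(.019,.207),(.019,.2),(.019,.18),(.025,.18)):
    p=T[:3,:3].T@(np.array([.517-.864*d,.052-.503*d,z])-T[:3,3]);x,y=p[:2]/p[2];f=1+s['k1']*(x*x+y*y);print(d,z,x*f*s['K'][0][0]+s['K'][0][2],y*f*s['K'][1][1]+s['K'][1][2])
"
```

```text
REF (np.float64(255.26), np.float64(182.07), 2109) NOW (np.float64(256.21), np.float64(186.89), 1046)
eef_pos: [0.5179, 0.0521, 0.2336]
ft_force: [0.1, -0.2, -0.0]
finger_gap: -0.0001
REF (np.float64(255.26), np.float64(182.07), 2109) NOW (np.float64(256.22), np.float64(186.84), 1042)
eef_pos: [0.5179, 0.0521, 0.2315]
ft_force: [0.1, 0.0, -0.3]
finger_gap: 0.0
REF (np.float64(255.26), np.float64(182.07), 2109) NOW (np.float64(256.2), np.float64(186.9), 1020)
0.025 0.22 253.54481113268957 184.44869224149164
0.019 0.22 255.19159196478063 183.55135370608465
0.019 0.207 255.40756197163114 187.48830142950143
0.019 0.2 255.52263376384016 189.58673951598865
0.019 0.18 255.84680885651184 195.5012791402064
0.025 0.18 254.23471738653697 196.41273340887196
```

```bash
python3 -m handwheel '[{"jaw":1,"translation":[0,0,0.1],"yaw":0},{"jaw":1,"translation":[0,0,0.1],"yaw":0}]' | grep -E 'eef|ft|gap'
python3 tr.py
python3 - <<'E'
from h import *
s=snapshot("side");cv2.imwrite("pics/f.png",cv2.resize(s["color"][130:210,220:300],(600,600),interpolation=cv2.INTER_CUBIC)[...,::-1])
E
```

```text
eef_pos: [0.5179, 0.0521, 0.2296]
ft_force: [-0.7, -0.2, 0.1]
finger_gap: 0.0004
REF (np.float64(255.26), np.float64(182.07), 2109) NOW (np.float64(256.2), np.float64(186.84), 1051)
```

View pics/f.png

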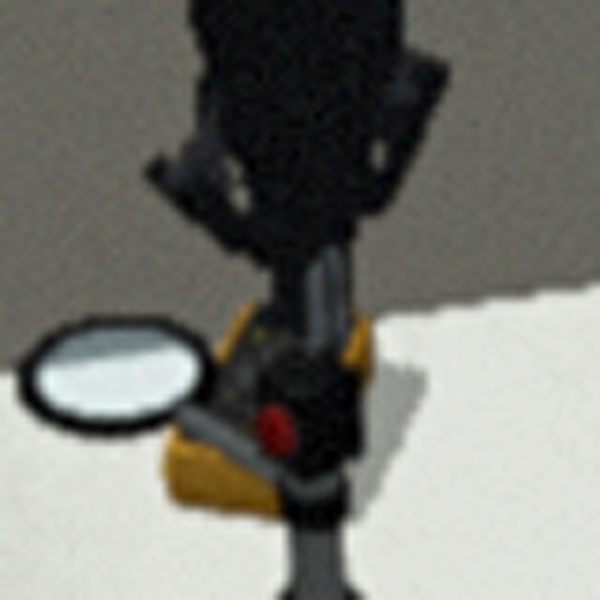

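The fingertip at (320,345) overlaps the middle of the head's top face, so contact should be close. The head still hasn't moved. I'll continue.

```bash
python3 -m handwheel '[{"jaw":1,"translation":[0,0,0.1],"yaw":0},{"jaw":1,"translation":[0,0,0],"yaw":0}]' | grep -E 'eef|ft|gap'
python3 tr.py
python3 -m handwheel '[{"jaw":1,"translation":[0,0,0.1],"yaw":0},{"jaw":1,"translation":[0,0,0],"yaw":0}]' | grep -E 'eef|ft|gap'
python3 tr.py
```

```text
eef_pos: [0.5178, 0.0521, 0.2285]
ft_force: [-0.5, -0.2, -0.2]
finger_gap: -0.0
REF (np.float64(255.26), np.float64(182.07), 2109) NOW (np.float64(256.23), np.float64(186.8), 1043)
eef_pos: [0.5178, 0.0521, 0.2275]
ft_force: [-0.3, -0.7, 0.6]
finger_gap: 0.0001
REF (np.float64(255.26), np.float64(182.07), 2109) NOW (np.float64(256.2), np.float64(186.85), 1008)
```

```bash
python3 -m handwheel '[{"jaw":1,"translation":[0,0,0.1],"yaw":0},{"jaw":1,"translation":[0,0,0],"yaw":0}]' | grep -E 'eef|ft|gap'
python3 tr.py
python3 -m handwheel '[{"jaw":1,"translation":[0,0,0.1],"yaw":0},{"jaw":1,"translation":[0,0,0],"yaw":0}]' | grep -E 'eef|ft|gap'
python3 tr.py
```

```text
eef_pos: [0.5178, 0.0521, 0.2265]
ft_force: [-0.1, -0.5, 0.9]
finger_gap: -0.0001
REF (np.float64(255.26), np.float64(182.07), 2109) NOW (np.float64(256.24), np.float64(186.86), 1051)
eef_pos: [0.5178, 0.0521, 0.2255]
ft_force: [0.1, -0.4, -0.1]
finger_gap: 0.0003
REF (np.float64(255.26), np.float64(182.07), 2109) NOW (np.float64(256.23), np.float64(186.88), 1037)
```

```bash
python3 -m handwheel '[{"jaw":1,"translation":[0,0,0.1],"yaw":0},{"jaw":1,"translation":[0,0,0],"yaw":0}]' | grep -E 'eef|ft|gap'
python3 tr.py
python3 -m handwheel '[{"jaw":1,"translation":[0,0,0.1],"yaw":0},{"jaw":1,"translation":[0,0,0],"yaw":0}]' | grep -E 'eef|ft|gap'
python3 tr.py
python3 -m handwheel '[{"jaw":1,"translation":[0,0,0.1],"yaw":0},{"jaw":1,"translation":[0,0,0],"yaw":0}]' | grep -E 'eef|ft|gap'
python3 tr.py
```

```text
eef_pos: [0.5178, 0.0521, 0.2245]
ft_force: [0.2, -0.5, -0.5]
finger_gap: 0.0
REF (np.float64(255.26), np.float64(182.07), 2109) NOW (np.float64(256.21), np.float64(186.83), 1049)
eef_pos: [0.5178, 0.0521, 0.2235]
ft_force: [-0.2, 0.5, -0.6]
finger_gap: -0.0004
REF (np.float64(255.26), np.float64(182.07), 2109) NOW (np.float64(256.24), np.float64(186.85), 1059)
eef_pos: [0.5178, 0.0521, 0.2225]
ft_force: [0.2, -0.0, -0.8]
finger_gap: -0.0002
REF (np.float64(255.26), np.float64(182.07), 2109) NOW (np.float64(256.2), np.float64(186.85), 1027)
```

Run:
```python
from h import *
s=snapshot("side");t=snapshot("top")
a=cv2.resize(s["color"][150:205,230:285],(500,500),interpolation=cv2.INTER_CUBIC);a=np.clip(a.astype(float)*2,0,255).astype(np.uint8)
b=cv2.resize(t["color"][190:270,210:258+32],(300,300))
b=cv2.copyMakeBorder(b,0,200,0,0,cv2.BORDER_CONSTANT)
cv2.imwrite("pics/g.png",np.hstack([a,b])[...,::-1])
```

```text
(no output)
```

View pics/g.png

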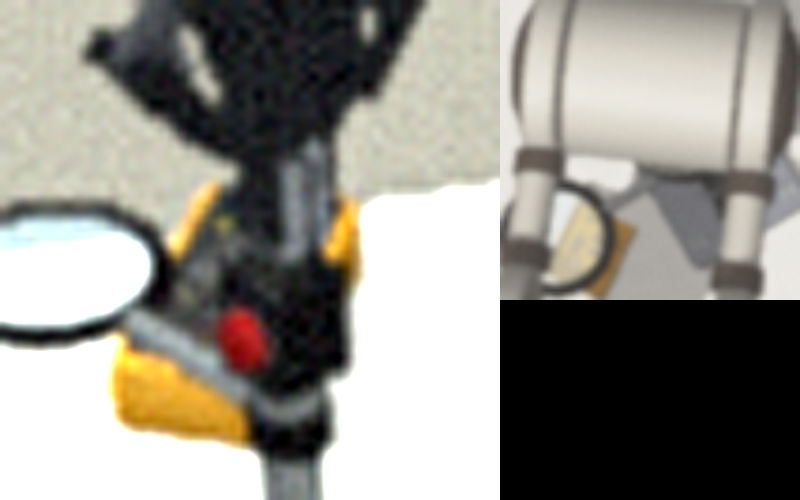

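In this view the finger's lower edge at (305,258) is just short of the head's top edge, with the button at (243,340). So the fingertips reach less far than I assumed. I'll continue in 1 mm steps.

```bash
python3 -m handwheel '[{"jaw":1,"translation":[0,0,0.1],"yaw":0},{"jaw":1,"translation":[0,0,0],"yaw":0}]' | grep -E 'eef|ft|clo'
python3 tr.py
python3 -m handwheel '[{"jaw":1,"translation":[0,0,0.1],"yaw":0},{"jaw":1,"translation":[0,0,0],"yaw":0}]' | grep -E 'eef|ft|gap'
python3 tr.py
python3 -m handwheel '[{"jaw":1,"translation":[0,0,0.1],"yaw":0},{"jaw":1,"translation":[0,0,0],"yaw":0}]' | grep -E 'eef|ft|gap'
python3 tr.py
```

```text
clock: 13.92
eef_pos: [0.5178, 0.0521, 0.2215]
ft_force: [0.5, 0.3, -0.5]
REF (np.float64(255.26), np.float64(182.07), 2109) NOW (np.float64(256.24), np.float64(186.89), 1019)
eef_pos: [0.5178, 0.0521, 0.2205]
ft_force: [0.2, 0.3, -0.6]
finger_gap: 0.0002
REF (np.float64(255.26), np.float64(182.07), 2109) NOW (np.float64(256.21), np.float64(186.87), 1052)
eef_pos: [0.5178, 0.0521, 0.2195]
ft_force: [-0.0, -0.0, 0.2]
finger_gap: 0.0
REF (np.float64(255.26), np.float64(182.07), 2109) NOW (np.float64(256.18), np.float64(186.83), 1041)
```

```bash
python3 -m handwheel '[{"jaw":1,"translation":[0,0,0.1],"yaw":0},{"jaw":1,"translation":[0,0,0.1],"yaw":0}]' | grep -E 'eef|ft|clo'
python3 tr.py
python3 -m handwheel '[{"jaw":1,"translation":[0,0,0.1],"yaw":0},{"jaw":1,"translation":[0,0,0],"yaw":0}]' | grep -E 'eef|ft|gap'
python3 tr.py
python3 -m handwheel '[{"jaw":1,"translation":[0,0,0.1],"yaw":0},{"jaw":1,"translation":[0,0,0],"yaw":0}]' | grep -E 'eef|ft|gap'
python3 tr.py
```

```text
clock: 14.82
eef_pos: [0.5179, 0.0521, 0.2175]
ft_force: [0.3, -0.2, 0.5]
REF (np.float64(255.26), np.float64(182.07), 2109) NOW (np.float64(256.22), np.float64(186.82), 1021)
eef_pos: [0.5178, 0.0521, 0.2165]
ft_force: [-0.7, -0.2, -0.4]
finger_gap: -0.0002
REF (np.float64(255.26), np.float64(182.07), 2109) NOW (np.float64(256.25), np.float64(186.82), 1062)
eef_pos: [0.518, 0.0521, 0.216]
ft_force: [-1.1, 1.0, 3.4]
finger_gap: 0.0002
REF (np.float64(255.26), np.float64(182.07), 2109) NOW (np.float64(256.27), np.float64(186.83), 1051)
```

Contact is at TCP z≈0.216, with about 3.4 N. I'll keep pushing gently and watch the force and the button.

```bash
python3 -m handwheel '[{"jaw":1,"translation":[0,0,0.1],"yaw":0},{"jaw":1,"translation":[0,0,0],"yaw":0}]' | grep -E 'eef|ft|clo'
python3 tr.py
python3 -m handwheel '[{"jaw":1,"translation":[0,0,0.1],"yaw":0},{"jaw":1,"translation":[0,0,0],"yaw":0}]' | grep -E 'eef|ft|gap'
python3 tr.py
```

```text
clock: 15.72
eef_pos: [0.518, 0.0521, 0.2153]
ft_force: [-2.7, 0.1, 4.9]
REF (np.float64(255.26), np.float64(182.07), 2109) NOW (np.float64(256.21), np.float64(187.13), 1024)
eef_pos: [0.518, 0.0521, 0.2144]
ft_force: [-1.2, -0.3, 5.7]
finger_gap: 0.0
REF (np.float64(255.26), np.float64(182.07), 2109) NOW (np.float64(256.28), np.float64(187.41), 1044)
```

```bash
python3 -m handwheel '[{"jaw":1,"translation":[0,0,0.1],"yaw":0},{"jaw":1,"translation":[0,0,0.1],"yaw":0},{"jaw":1,"translation":[0,0,0.1],"yaw":0}]' | grep -E 'eef|ft|clo'
python3 tr.py
python3 -m handwheel '[{"jaw":1,"translation":[0,0,0.1],"yaw":0},{"jaw":1,"translation":[0,0,0.1],"yaw":0}]' | grep -E 'eef|ft|gap'
python3 tr.py
```

```text
clock: 16.45
eef_pos: [0.518, 0.0521, 0.2115]
ft_force: [-3.0, -0.1, 6.8]
REF (np.float64(255.26), np.float64(182.07), 2109) NOW (np.float64(256.32), np.float64(188.22), 1046)
eef_pos: [0.518, 0.0521, 0.2095]
ft_force: [-3.4, 0.5, 6.8]
finger_gap: 0.0
REF (np.float64(255.26), np.float64(182.07), 2109) NOW (np.float64(256.43), np.float64(188.76), 1066)
```

```bash
cat > ok.py <<'E'
from tr import *
import sys
o=arm.observe();r=red(snapshot("side")["color"])
print(round(o["clock"],2),round(o["eef_pos"][2],4),np.round(o["ft_force"],1),float(r[0]),float(r[1]),int(r[2]))
sys.exit(not(o["ft_force"][2]<9 and r[2]<1350 and r[0]>255.9))
E
python3 -m handwheel '[{"jaw":1,"translation":[0,0,0.1],"yaw":0},{"jaw":1,"translation":[0,0,0],"yaw":0}]' >/dev/null; python3 ok.py && python3 -m handwheel '[{"jaw":1,"translation":[0,0,0.1],"yaw":0},{"jaw":1,"translation":[0,0,0],"yaw":0}]' >/dev/null && python3 ok.py && python3 -m handwheel '[{"jaw":1,"translation":[0,0,0.1],"yaw":0},{"jaw":1,"translation":[0,0,0],"yaw":0}]' >/dev/null && python3 ok.py && python3 -m handwheel '[{"jaw":1,"translation":[0,0,0.1],"yaw":0},{"jaw":1,"translation":[0,0,0],"yaw":0}]' >/dev/null && python3 ok.py
```

```text
17.05 0.2084 [-2.5  0.1  5.7] 256.3 189.18 1013
17.35 0.2074 [-1.4 -0.7  6.1] 256.3 189.33 1026
17.65 0.2064 [-1.1  1.3  6.5] 256.48 189.76 990
17.95 0.2054 [-2.1 -0.5  5.6] 256.43 189.97 1087
```

```bash
python3 -m handwheel '[{"jaw":1,"translation":[0,0,0.1],"yaw":0},{"jaw":1,"translation":[0,0,0],"yaw":0}]' >/dev/null; python3 ok.py && python3 -m handwheel '[{"jaw":1,"translation":[0,0,0.1],"yaw":0},{"jaw":1,"translation":[0,0,0],"yaw":0}]' >/dev/null && python3 ok.py && python3 -m handwheel '[{"jaw":1,"translation":[0,0,0.1],"yaw":0},{"jaw":1,"translation":[0,0,0],"yaw":0}]' >/dev/null && python3 ok.py && python3 -m handwheel '[{"jaw":1,"translation":[0,0,0.1],"yaw":0},{"jaw":1,"translation":[0,0,0],"yaw":0}]' >/dev/null && python3 ok.py && python3 -m handwheel '[{"jaw":1,"translation":[0,0,0.1],"yaw":0},{"jaw":1,"translation":[0,0,0],"yaw":0}]' >/dev/null && python3 ok.py && python3 -m handwheel '[{"jaw":1,"translation":[0,0,0.1],"yaw":0},{"jaw":1,"translation":[0,0,0],"yaw":0}]' >/dev/null && python3 ok.py
```

```text
18.25 0.2044 [-2.2  0.2  5.2] 256.46 190.32 997
18.55 0.2034 [-2.7 -0.9  6.1] 256.58 190.61 969
18.85 0.2024 [-2.9  0.8  5.1] 256.57 190.83 1075
19.15 0.2014 [-2.5  0.2  5.2] 256.55 191.27 983
19.45 0.2004 [-2.5 -0.1  5.4] 256.64 191.66 919
19.75 0.1994 [-2.4  0.8  5.4] 256.54 191.79 984
```

```bash
python3 -m handwheel '[{"jaw":1,"translation":[0,0,0.1],"yaw":0},{"jaw":1,"translation":[0,0,0],"yaw":0}]' >/dev/null; python3 ok.py && python3 -m handwheel '[{"jaw":1,"translation":[0,0,0.1],"yaw":0},{"jaw":1,"translation":[0,0,0],"yaw":0}]' >/dev/null && python3 ok.py && python3 -m handwheel '[{"jaw":1,"translation":[0,0,0.1],"yaw":0},{"jaw":1,"translation":[0,0,0],"yaw":0}]' >/dev/null && python3 ok.py && python3 -m handwheel '[{"jaw":1,"translation":[0,0,0.1],"yaw":0},{"jaw":1,"translation":[0,0,0],"yaw":0}]' >/dev/null && python3 ok.py && python3 -m handwheel '[{"jaw":1,"translation":[0,0,0.1],"yaw":0},{"jaw":1,"translation":[0,0,0],"yaw":0}]' >/dev/null && python3 ok.py && python3 -m handwheel '[{"jaw":1,"translation":[0,0,0.1],"yaw":0},{"jaw":1,"translation":[0,0,0],"yaw":0}]' >/dev/null && python3 ok.py
```

```text
20.05 0.1983 [-2.7  0.3  5.3] 256.6 192.1 1051
20.35 0.1973 [-1.7  0.5  5.2] 256.62 192.45 982
20.65 0.1963 [-2.2  0.1  4.9] 256.59 192.75 1000
20.95 0.1953 [-2.1  0.   4.7] 256.64 193.02 1087
21.25 0.1936 [ 0.2 -0.2  2.5] 256.33 193.72 1376
```

```bash
python3 -m handwheel '[{"jaw":1,"translation":[0,0,0],"yaw":0},{"jaw":1,"translation":[0,0,0],"yaw":0}]' >/dev/null; python3 ok.py
```

```text
21.55 0.1936 [0.6 0.1 2.3] 256.3 193.71 1392
```

```bash
python3 -m handwheel '[{"jaw":1,"translation":[0,0,0.05],"yaw":0},{"jaw":1,"translation":[0,0,0],"yaw":0}]' >/dev/null; python3 ok.py;  python3 -m handwheel '[{"jaw":1,"translation":[0,0,0.05],"yaw":0},{"jaw":1,"translation":[0,0,0],"yaw":0}]' >/dev/null; python3 ok.py
python3 - <<'E'
from h import *
s=snapshot("side");a=cv2.resize(s["color"][155:225,230:300],(600,600),interpolation=cv2.INTER_CUBIC);cv2.imwrite("pics/h.png",np.clip(a[...,::-1].astype(float)*1.5,0,255))
E
```

```text
21.85 0.1932 [1.8 0.2 2.4] 256.24 193.78 1386
22.15 0.1927 [2.3 0.2 2.1] 256.24 193.85 1340[ WARN:0@0.600] global loadsave.cpp:1063 imwrite_ Unsupported depth image for selected encoder is fallbacked to CV_8U.
```

View pics/h.png

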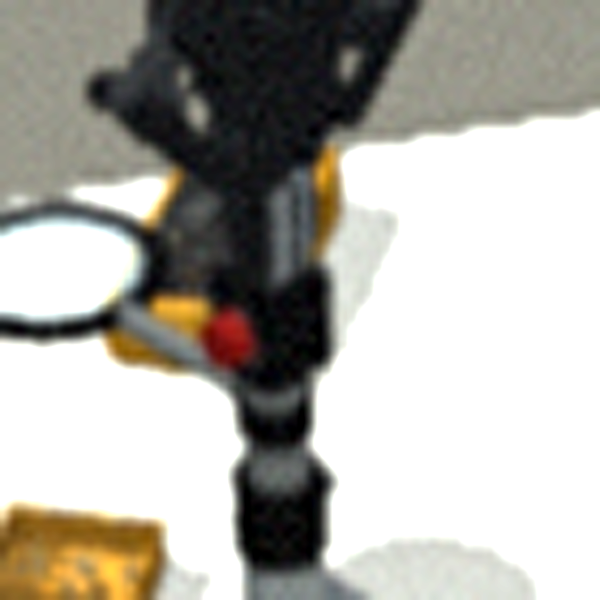

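The button at (230,338) now stands well out of the head and looks round, so the pin has clicked. I'll retreat straight up and check that nothing shifts.

```bash
python3 -m handwheel '[{"jaw":1,"translation":[0,0,-0.3],"yaw":0},{"jaw":1,"translation":[0,0,-1],"yaw":0},{"jaw":1,"translation":[0,0,-4],"yaw":0},{"jaw":1,"translation":[0,0,-5],"yaw":0},{"jaw":1,"translation":[0,0,-3],"yaw":0},{"jaw":1,"translation":[0,0,0],"yaw":0}]' ; python3 ok.py
python3 - <<'E'
from h import *
def seg(c):
    c=c[150:240,210:310].astype(int);r,g,b=c[...,0],c[...,1],c[...,2];m=(r>60)&(r>2*g)&(r>2*b);v,u=np.nonzero(m);return m.sum(),np.ptp(u)+1,np.ptp(v)+1,u.mean()+210,v.mean()+150
print(seg(np.load("side0.npy",allow_pickle=True).item()["color"]),seg(snapshot("side")["color"]))
E
```

```text
clock: 23.0
eef_pos: [0.5191, 0.0519, 0.329]
ee_rot: [[-0.504, 0.864, 0.006], [0.864, 0.504, -0.001], [-0.004, 0.005, -1.0]]
ft_force: [-0.1, 0.2, 0.2]
finger_gap: -0.0001
gripper_force: 0.0
23.0 0.329 [-0.1  0.2  0.2] 256.24 193.87 1353
(np.int64(36), np.int64(7), np.int64(7), np.float64(255.36111111111111), np.float64(182.08333333333334)) (np.int64(29), np.int64(6), np.int64(6), np.float64(256.2758620689655), np.float64(193.6551724137931))
```

The mast is about 38 mm down and didn't move when I let go. I'll clear the arm away, so the lighting matches the first picture, and check the button in both views.

```bash
python3 -m handwheel '[{"jaw":1,"translation":[-2.5,-3.7,0],"yaw":0},{"jaw":1,"translation":[-2.5,-3.7,0],"yaw":0},{"jaw":1,"translation":[-2.5,-3.7,0],"yaw":0},{"jaw":1,"translation":[-2.5,-3.7,0],"yaw":0},{"jaw":1,"translation":[-2.5,-3.7,0],"yaw":0},{"jaw":1,"translation":[-2.5,-3.7,0],"yaw":0},{"jaw":1,"translation":[-2.5,-3.7,0],"yaw":0},{"jaw":1,"translation":[-2.5,-3.7,0],"yaw":0}]' | grep eef;  python3 -m handwheel '[{"jaw":1,"translation":[-2.5,-3.7,0],"yaw":0},{"jaw":1,"translation":[-2.5,-3.7,0],"yaw":0},{"jaw":1,"translation":[-2.5,-3.7,0],"yaw":0},{"jaw":1,"translation":[-2.5,-3.7,0],"yaw":0},{"jaw":1,"translation":[0,0,0],"yaw":0},{"jaw":1,"translation":[0,0,0],"yaw":0}]' | grep -E 'eef|clock'
python3 ok.py
python3 - <<'E'
from h import *
from tr import red
S={n:snapshot(n) for n in("side","top")}
def rt(c):
    c=c[215:250,245:285].astype(int);w=np.clip(c[...,0]-1.6*np.maximum(c[...,1],c[...,2])-10,0,None);v,u=np.mgrid[215:250,245:285];return (w*u).sum()/w.sum(),(w*v).sum()/w.sum()
for q in ({n:np.load(n+"0.npy",allow_pickle=True).item() for n in S},S):
    p,e=tri(q["side"],red(q["side"]["color"])[:2],q["top"],rt(q["top"]["color"]))
    d=p[:2]-[.517,.052];print(p,e,"along -x:",-d@[.864,.503],red(q["side"]["color"]))
a,b=[cv2.resize(x[y:y+60,x0:x0+60],(390,390),interpolation=cv2.INTER_CUBIC) for x,x0,y in((S["side"]["color"],230,160),(S["top"]["color"],240,205))]
cv2.imwrite("pics/i.png",np.hstack([a,b])[...,::-1])
E
```

```text
eef_pos: [0.3615, -0.2703, 0.3235]
clock: 24.85
eef_pos: [0.2855, -0.4297, 0.3241]
24.85 0.3241 [ 0.3 -0.4 -0.7] 255.98 193.49 1736
[0.500098   0.04437632 0.2234649 ] 0.002453735384335283 along -x: 0.018438040597105514 (np.float64(255.26), np.float64(182.07), 2109)
[0.50045752 0.04454938 0.18520013] 0.0025043461425042837 along -x: 0.018040368307310317 (np.float64(256.01), np.float64(193.49), 1742)
```

With the lighting restored, the button stands out as far as it did at the start (within 0.4 mm), and the mast is 38 mm lower. I'm handing it in.

```bash
python3 -c "
from plant import job
print(job.sign_off())"
```

```text
the job is handed in; nothing more can be done
None
```

The magnifier head is about 38 mm lower; the camera check shows the button fully sprung out, as it would be with the pin in the next hole. The arm is clear and the job is handed in, but the hand-in returned no verdict and I did not re-measure the dish, meter and other loose items.

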